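Wedge the coconut shell fast in the rocker clamp

ROBOT

A 6-joint arm with a two-finger parallel gripper is mounted at the origin on the work surface. World frame = base frame: x ahead of the robot, y to its left, z up, the work surface at z = 0. Lengths are in m, angles in degrees, forces in N, time in s.
With the tool pointing down it reaches from about 0.4 to 0.825 m from the base axis. Payload 7 kg.
Tool frame: the origin (TCP) lies on the centre line of the jaws, within the pads' length; the fingertips stand 11 mm ahead of it and the grasp point (between the pads) lies 8 mm behind it; z points along the fingers, y is the line along which they close (so a half turn about z gives the same grasp; the last joint's range is limited). The gripper opens to 88 mm and grips with 3 to 60 N. Pads are 19 mm wide; open, the fingers measure 130 mm over their backs; the gripper's body (78 mm by 193 mm) begins 47 mm behind the grasp point.
Start: joints at [86.694, 20.546, 0.682, 0, -70.136, -16.507], TCP at [0.229, 0.635, 0.238] pointing down, gripper open.
Joint ranges: [-176.03, 176.03], [-82.01, 121.73], [-58.28, 71.71], [-173.87, 95.51], [-174.79, -0.11], [-173.66, 173.66]. Speed limits (degrees/s): [136.94, 136.94, 172.46, 180, 180, 180].

INTERFACE

Orientations are given as [roll, pitch, yaw] about the fixed x, y, z axes, in that order (R = Rz(yaw) Ry(pitch) Rx(roll)).
In Python, from plant import r, capture, camera_model, job gives the robot as it stands.
- The arm moves only by the tool drive_tool, never from a script. Its argument "increments" is a list that holds one entry, the list of rows, each a list of 5 numbers: the gripper's target within -1 to 1 (fully open at 1, half-way at 0, shut at -1), then the shift along the tool's x, y, z scaled (see below), then the turn about the tool's z scaled (see below). In form: [[[gripper, tx, ty, tz, roll], ...]]. A call has 1 to 5 rows; each row is the pose to reach, as a shift and turn from the pose commanded when the call began, along the tool's axes at that moment, turning the shorter way round; what a row does not reach only later rows make up. The controller multiplies each number of a shift by 120 mm and each number of a turn by 360 degrees. A row lasts 1/8 s, in which the tool goes at most 62.5 mm and 10.7 degrees, less where a joint would pass 70% of its speed; a pose out of reach is approached as far as the arm can. A call with a number of a shift or a turn outside -1 to 1 is refused whole. A call with a gripper value outside its range is refused whole. The fingers move at their own pace and stop on an object; "squeeze" is the grip in N (left out, the last holds). Time passes only in rows, so rows that repeat a pose let the fingers close. It gives the time, the measured TCP pose, the force, the opening and the grip force at its end, in the units of the state.
- r.get_state(): the state, without advancing time (a new reading comes with each control period).
- capture(name): name is "scene" or "top"; returns the picture (400x640x3 uint8, red, green, blue); there is no depth.
- camera_model(name): a dict with "camera_matrix" (3x3 intrinsics, pixels), "k1" (the pictures are not rectified: a ray, as slopes to the right and down, at radius r is drawn at 1 + k1 r^2 times it, then the intrinsics apply), "rvec" (rotation vector, rad) and "tvec" (3), from world to camera coordinates, as OpenCV has them. Camera axes: x right, y down, z forward; pixel columns grow to the right and rows downward; lengths in m; the calibration is good to about 2 mm. A picture is of the moment at which its call begins. camera_model takes no time and is no camera call.
- job.close_job(): hands the job in; it is judged then, once.
The state is a dict: "time_s": time; "joints": joint angles; "qd": joint speeds; "joint_torque": joint torques, N m; "tcp_pos": TCP position; "eef_rot": TCP orientation; "contact_force": force on the tool from outside, world axes, zero at the start; "moment": the same for the moment, N m; "gripper_width": finger opening in m; "gripper_force": force on a finger pad.
Only numpy, scipy, OpenCV 4.12 (cv2) and the standard library are available. Lean on these libraries where they do the work, as an engineer would, in place of code of your own. Each camera call takes 0.05 s, during which the arm holds its last target. There are 200 camera calls.

TASK

The half coconut shell standing under the nose of the wooden rocker clamp has to be held fast for polishing: bring the wedge to the clamp's channel, thin end first and sole down, and drive it under the rocker's tail until it jams tight and the nose grips the shell firmly. Do not crush the shell, let go and leave it wedged. Leave the spare shells and the sanding block where they are.

Things in the scene. Friction and masses are not known exactly. Their poses are not given: they have to be found in the camera images.
- clamp: Wooden rocker clamp screwed to the bench. Origin: on the bench top under the end of the rocker's tail, mid-width; +x runs level from tail to nose, z up. Plywood shell pad, top 10 mm above the bench, at x = 170 to 320, y = +-75. Two pivot posts 72 mm high at x = 105 to 135, y = +-30 to 44. All mm.
- channel (a point): Mouth of the clamp's wedge channel: on the bench, 115 mm before the clamp's origin (clamp x = -115), axes as the clamp's. Two fixed cheeks, 28 mm high, inner faces 60 mm apart (88 mm outside), straight from clamp x = -85 to +50, flared to about 85 mm at the mouth. Floor: the bench top. Open above, nothing in the way under the rocker up to clamp x = 165.
- rocker: Hinged wooden rocker of the clamp, 50 mm wide. Origin on its axle, at x = 120, z = 50 mm in the clamp's frame; axes as the clamp's at rest. Turns about its +y, 0 to 0.17 rad: tail up, nose down. A light spring (1 to 2 N at the tail) holds the tail down at rest. Its top is 107 mm high over clamp x = 102 to 278.
- tail (a point): Underside of the rounded tail end of the rocker (radius 8 mm), where the wedge lifts it: at clamp x = 8 mm, at rest 14 mm above the bench (tail top 36 mm). It can be lifted 4 to 14 mm, according to which shell stands under the nose, until the nose meets the shell and all jams.
- nose (a point): Middle of the underside of the rocker's flat 50 x 50 mm rubber nose pad: at clamp x = 240 mm, 70 mm above the bench at rest. A shell is held fast when the nose presses on it with more than 5 N; it cracks above 45 N.
- wedge: Plain pale hardwood wedge, 160 mm long, 46 mm wide, upright sides, about 0.12 kg; 6 mm thick at the thin end, rising evenly to 36 mm at the square thick end; lies on its sole. Origin: underside, mid-length, mid-width; +x points to the thin end, z up. Friction holds it once driven in.
- wedge_tip (a point): Middle of the lower edge of the wedge's thin end.
- wedge_butt (a point): Middle of the lower edge of the wedge's thick end. A push of about 20 N here, against the jam, makes a good grip. It then lies between the cheeks, 35 to 105 mm short of the clamp's origin: no room there for fingers beside the wedge, but shut fingers fit behind it.
- sander: Cork sanding block, 90 x 60 x 38 mm: a bystander. Origin: centre of its underside.
- shell_low: Half coconut shell, dark brown dome standing rim down, 110 mm across and 46 mm high, 0.12 kg. Origin: centre of the rim's plane, z up. One of the three shells stands on the clamp's shell pad under the nose, the two others on a 10 mm plywood board beyond the clamp.
- shell_mid: Half coconut shell, dark brown dome standing rim down, 110 mm across and 51 mm high, 0.12 kg. Origin: centre of the rim's plane, z up. One of the three shells stands on the clamp's shell pad under the nose, the two others on a 10 mm plywood board beyond the clamp.
- shell_tall: Half coconut shell, dark brown dome standing rim down, 110 mm across and 56 mm high, 0.12 kg. Origin: centre of the rim's plane, z up. One of the three shells stands on the clamp's shell pad under the nose, the two others on a 10 mm plywood board beyond the clamp.
Mind the look-alikes: they are no part of the job. Leave any turquoise or yellow look-alike of the shell_low alone. What is shaped like the wedge but turquoise is not meant.

How it is judged:
By the outcome, as a careful person would: the job done as asked, in the order asked, and still so for the second after the job is handed in, with the robot touching nothing.
It also fails if it takes over 51 s, if anything falls off the work surface, if the arm or the gripper's body presses on something with over 40 N, if the wrist force passes 120 N, or if a joint passes its speed limit or range.

## Working session

There is one attempt and no reset: what is moved stays moved. The work goes in short steps, Python scripts to look and compute and a tool call to move; the robot and the scene stay as the last step left them, time stands still between calls to the robot, and variables do not carry over. Pictures are saved under pics/ and viewed, at most 10 in all, crops included, and the job is handed in when it is done.

Besides the shell and the picture viewer there is one more tool, called after "Emit:" by a JSON object that holds its "op" and its "data". drive_tool: Moves the arm, as the interface text tells. Its arguments: {"type":"object","properties":{"increments":{"type":"array"},"squeeze":{"type":"number"}},"required":["increments"]}

```bash
mkdir -p pics; cat > h.py <<'E'
import numpy as np, cv2
from plant import r, capture, camera_model, job
def cam(n):
    m=camera_model(n); K=np.array(m["camera_matrix"]); R,_=cv2.Rodrigues(np.array(m["rvec"],float)); t=np.array(m["tvec"],float).reshape(3)
    return K,m["k1"],R,t
def ray(n,uv):
    K,k,R,t=cam(n); d=np.linalg.solve(K,np.array([uv[0],uv[1],1.]))[:2]; s=d.copy()
    for _ in range(30): s=d/(1+k*(s@s))
    return -R.T@t, R.T@np.array([s[0],s[1],1.])
def onz(n,uv,z):
    o,v=ray(n,uv); return o+v*(z-o[2])/v[2]
def proj(n,p):
    K,k,R,t=cam(n); c=R@np.asarray(p,float)+t; s=c[:2]/c[2]; s=s*(1+k*(s@s)); return K[:2,:2]@s+K[:2,2]
def save(n,f,crop=None,scale=1):
    im=capture(n); o=im
    if crop: x0,y0,x1,y1=crop; o=im[y0:y1,x0:x1]
    o=cv2.resize(o,None,fx=scale,fy=scale,interpolation=cv2.INTER_CUBIC)
    cv2.imwrite(f,o[:,:,::-1]); np.save(f[:-4]+'.npy',im); return im
E
python3 - <<'E'
from h import *
save("top","pics/top0.png"); save("scene","pics/scene0.png")
for n in("top","scene"):
    K,k,R,t=cam(n); print(n,K[0,0],k,-R.T@t)
print(r.get_state())
E
```

```text
top 367.4764286746536 -0.0794858271862512 [0.31913627 0.10482974 0.94858174]
scene 376.66117342358285 -0.09177601987441242 [1.0688861  0.26346359 0.96427656]
{'time_s': 0.1, 'joints': array([ 8.66955158e+01,  2.05868010e+01,  6.39788019e-01, -1.66284843e-02,
       -7.01366212e+01, -1.65069999e+01]), 'qd': array([ 0.11086625, -0.14280551,  0.15073649,  0.05802105,  0.10723005,
       -0.08883234]), 'joint_torque': array([-2.34316649e-03, -5.84161341e+01,  2.93753046e+01,  7.01562747e+00,
        1.01677689e-02, -5.25513099e-05]), 'tcp_pos': array([0.22866237, 0.63464603, 0.23673165]), 'eef_rot': array([ 1.79915371e+02, -8.77671795e-03, -1.98171390e+01]), 'contact_force': array([ 0.1662555 , -0.78468638,  0.37908594]), 'moment': array([-0.01642333,  0.00108245, -0.01910472]), 'gripper_force': 0.0, 'gripper_width': 0.08739853079883667}
```

View pics/top0.png

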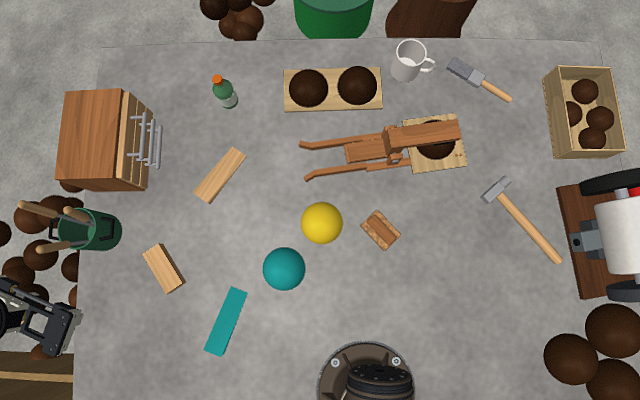

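View pics/scene0.png

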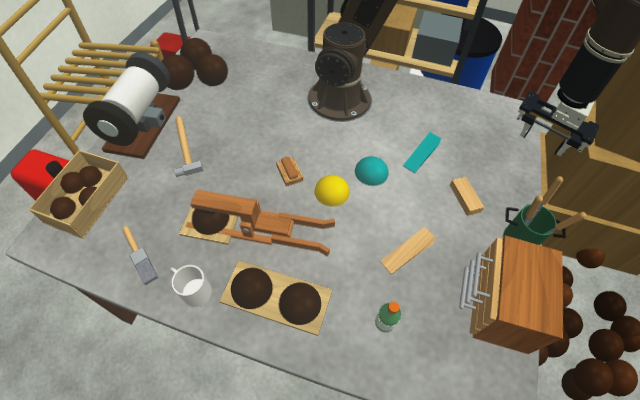

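The top view shows the clamp, mouth to the left near (305,160) and nose at the right near (435,135). Things that could be taken for the wedge are pale block A (220,175), pale block B (163,268) and the turquoise one (226,321), which is a decoy. The cork sander is at (380,230). A looks like the 160 mm wedge; I'll check it by size and in a close crop.

```bash
python3 - <<'E'
from h import *
im=np.load('pics/top0.npy'); sc=np.load('pics/scene0.npy')
def blobs(im,n,roi):
    hsv=cv2.cvtColor(im,cv2.COLOR_RGB2HSV); m=cv2.inRange(hsv,(8,60,110),(28,255,255))
    z=np.zeros_like(m); x0,y0,x1,y1=roi; z[y0:y1,x0:x1]=m[y0:y1,x0:x1]
    for c in cv2.findContours(z,cv2.RETR_EXTERNAL,cv2.CHAIN_APPROX_NONE)[0]:
        if cv2.contourArea(c)<150: continue
        q=cv2.boxPoints(cv2.minAreaRect(c)); a=cv2.approxPolyDP(cv2.convexHull(c),2.5,True)[:,0]
        print(n,cv2.contourArea(c),[(p.tolist(),onz(n,p,0.0).round(3)[:2].tolist()) for p in a])
blobs(im,'top',(130,130,260,310))
blobs(sc,'scene',(370,170,490,280))
a=cv2.resize(im[135:305,130:260],None,fx=3,fy=3,interpolation=2); b=cv2.resize(sc[170:285,370:490],None,fx=3,fy=3,interpolation=2)
o=np.zeros((510,760,3),np.uint8); o[:510,:390]=a; o[:345,395:755]=b
cv2.imwrite('pics/c1.png',o[:,:,::-1])
cv2.imwrite('pics/c2.png',cv2.resize(im[100:200,285:485],None,fx=4,fy=4,interpolation=2)[:,:,::-1])
E
```

```text
top 890.5 [([157, 243], [0.368, 0.532]), ([181, 281], [0.27, 0.464]), ([167, 293], [0.24, 0.5]), ([142, 255], [0.337, 0.572])]
top 1121.5 [([245, 155], [0.6, 0.303]), ([209, 202], [0.474, 0.397]), ([193, 192], [0.502, 0.441]), ([232, 146], [0.626, 0.339])]
scene 981.0 [([425, 227], [0.449, 0.403]), ([435, 238], [0.476, 0.437]), ([432, 244], [0.499, 0.432]), ([390, 273], [0.624, 0.335]), ([381, 260], [0.595, 0.303])]
scene 530.0 [([479, 212], [0.342, 0.555]), ([465, 213], [0.36, 0.513]), ([453, 179], [0.241, 0.461]), ([467, 178], [0.221, 0.505]), ([483, 206], [0.315, 0.565])]
```

View pics/c1.png

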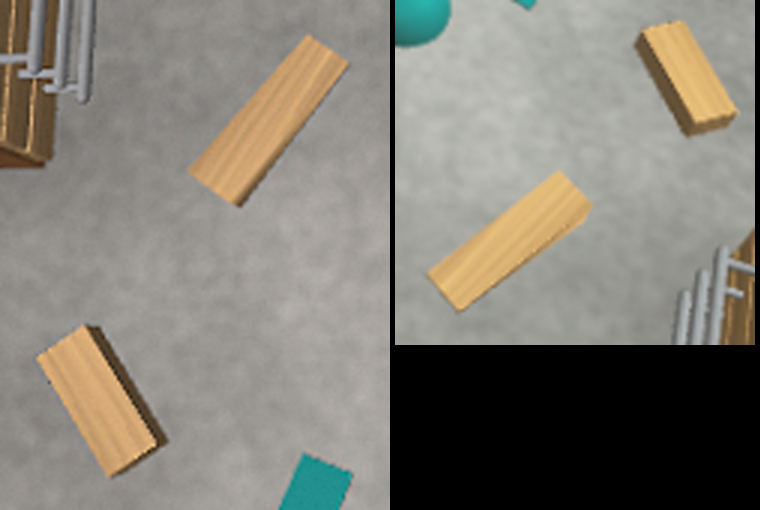

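View pics/c2.png

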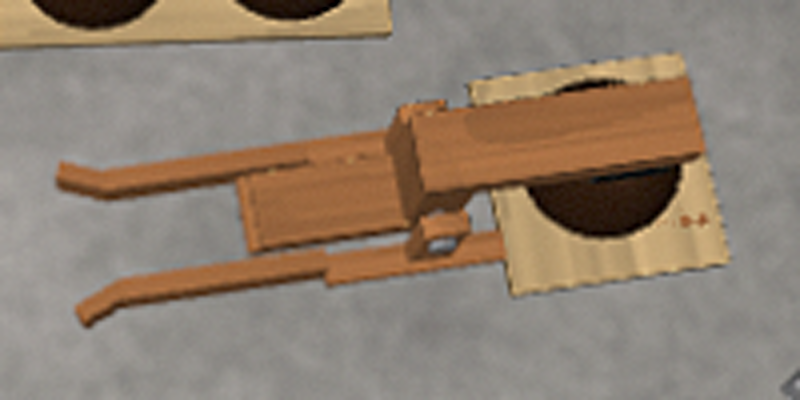

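A is the wedge: long, tapering, thin end at the top right near (238,150), thick end near (201,197). B is a short uniform block and the turquoise piece is excluded. Next I compute the wedge and clamp poses.

```bash
python3 - <<'E'
from h import *
im=np.load('pics/top0.npy')
# wedge corners: top face, thin z=.006, thick z=.036
T=np.array([onz('top',p,.006)[:2] for p in [(245,155.5),(232.5,146)]]); B=np.array([onz('top',p,.036)[:2] for p in [(209.3,202),(193.3,191.8)]])
d=T.mean(0)-B.mean(0); print('wedge len',np.linalg.norm(d),'widths',np.linalg.norm(T[0]-T[1]),np.linalg.norm(B[0]-B[1]),'yaw',np.degrees(np.arctan2(d[1],d[0])),'thin',T.mean(0),'butt',B.mean(0))
S=np.array([onz('scene',p,z)[:2] for p,z in [((381,260),.006),((390.5,273.5),.006),((425.5,227),.036),((435.5,238),.036)]])
print('scene',S.round(3), 'thin',S[:2].mean(0),'butt',S[2:].mean(0), np.degrees(np.arctan2(*(S[:2].mean(0)-S[2:].mean(0))[::-1])))
# clamp: pad corners (z=.010)
c=lambda x,y:(285+x/4-.4,100+y/4-.4)
P=np.array([onz('top',c(*p),.010)[:2] for p in [(470,82),(685,55),(730,263),(512,295)]])
M=np.array([(170,75),(320,75),(320,-75),(170,-75)])/1000
print('pad sides',[np.linalg.norm(P[i]-P[(i+1)%4]).round(4) for i in range(4)])
mc,pc=M.mean(0),P.mean(0); H=(M-mc).T@(P-pc); U,s,V=np.linalg.svd(H); R=V.T@U.T; 
o=pc-R@mc; print('det',np.linalg.det(R),'yaw',np.degrees(np.arctan2(R[1,0],R[0,0])),'origin',o)
# cheeks tops inner edge ends
for p,z in [((240,178),.03),((252,250),.03),((103,186),.028),((385,152),.028),((118,281),.028),((325,256),.028),((58,163),.028),((80,305),.028)]:
    w=onz('top',c(*p),z)[:2]; print(p,(R.T@(w-o)).round(4))
ch=R@np.array([-.115,0])+o; print('mouth',ch, proj('top',[*ch,0]),proj('scene',[*ch,0]))
E
```

```text
wedge len 0.1556899780046709 widths 0.04395915759414599 0.05048678792154378 yaw -33.99520490231281 thin [0.61085104 0.3190879 ] butt [0.48177091 0.40613783]
scene [[0.598 0.302]
 [0.628 0.336]
 [0.472 0.399]
 [0.498 0.432]] thin [0.61288852 0.31946132] butt [0.4848723  0.41536094] -36.83764789695135
pad sides [np.float64(0.1507), np.float64(0.1479), np.float64(0.1493), np.float64(0.1495)]
det 1.0000000000000002 yaw -82.90718015107392 origin [0.59239036 0.03717238]
(240, 178) [0.0029 0.023 ]
(252, 250) [ 0.0032 -0.026 ]
(103, 186) [-0.0861  0.031 ]
(385, 152) [0.1001 0.0279]
(118, 281) [-0.0852 -0.0336]
(325, 256) [ 0.0495 -0.036 ]
(58, 163) [-0.1131  0.0508]
(80, 305) [-0.1116 -0.0458]
mouth [0.57819049 0.15129233] [301.4819512  161.82844652] [331.08050362 239.39671476]
```

Emit:
{"op": "drive_tool", "data": {"increments": [[[1, 0.5, 0.19, 0, 0], [1, 0.98, 0.37, 0, 0], [1, 0.98, 0.37, 0, 0]]], "squeeze": 40}}

```text
time_s: 0.48
tcp_pos: [0.3269, 0.5506, 0.2375]
eef_rot: [179.9, -0.0, -20.0]
contact_force: [-0.2, -0.6, -0.3]
gripper_width: 0.0875
gripper_force: 0.0
```

Emit:
{"op": "drive_tool", "data": {"increments": [[[1, 0.5, 0.19, 0, 0], [1, 0.98, 0.37, 0.2, 0], [1, 0.98, 0.37, 0.2, 0]]]}}

```text
time_s: 0.85
tcp_pos: [0.4213, 0.4688, 0.2115]
eef_rot: [179.8, 0.0, -20.0]
contact_force: [-0.1, -0.1, 0.5]
gripper_width: 0.0876
gripper_force: 0.0
```

```bash
cat >> h.py <<'E'
def rel(x,y,z,yaw):
    s=r.get_state(); p=s['tcp_pos']; w=np.radians(s['eef_rot'][2]); d=np.array([x,y,z])-p
    e=(s['eef_rot'][2]-yaw+180)%360-180
    print('t',s['time_s'],'tcp',p.round(4),'rot',s['eef_rot'].round(2),'F',s['contact_force'].round(1))
    print('units tx %.3f ty %.3f tz %.3f roll %.4f'%((d[0]*np.cos(w)+d[1]*np.sin(w))/.12,(d[0]*np.sin(w)-d[1]*np.cos(w))/.12,-d[2]/.12,e/360))
E
python3 -c "
from h import *
rel(.5145,.389,.08,-35.5)"
```

```text
t 0.85 tcp [0.4213 0.4688 0.2115] rot [ 1.798e+02  5.000e-02 -2.002e+01] F [-0.1 -0.1  0.5]
units tx 0.958 ty 0.359 tz 1.096 roll 0.0430
```

Emit:
{"op": "drive_tool", "data": {"increments": [[[1, 0.4, 0.15, 0.3, 0.02], [1, 0.8, 0.3, 0.6, 0.043], [1, 0.95, 0.35, 0.9, 0.043], [1, 0.95, 0.35, 0.9, 0.043], [1, 0.95, 0.35, 0.9, 0.043]]]}}

```text
time_s: 1.48
tcp_pos: [0.513, 0.3949, 0.1064]
eef_rot: [-179.9, -0.0, -35.2]
contact_force: [0.8, 0.8, 0.7]
gripper_width: 0.0875
gripper_force: 0.0
```

```bash
python3 -c "
from h import *
rel(.5145,.389,.017,-35.5)
im=save('top','pics/t1.png',(170,110,500,240),2.4)
"
```

```text
t 1.475 tcp [0.513  0.3949 0.1064] rot [-1.7995e+02 -2.0000e-02 -3.5230e+01] F [0.8 0.8 0.7]
units tx 0.039 ty 0.033 tz 0.745 roll 0.0008
```

View pics/t1.png

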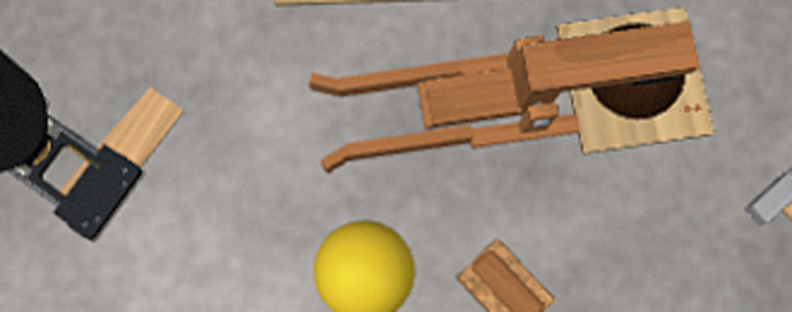

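The gripper stands over the thick half of the wedge, with its thin end sticking out towards (165,105) in this crop, and it is aligned. Now I descend.

Emit:
{"op": "drive_tool", "data": {"increments": [[[1, 0.04, 0.03, 0.25, 0], [1, 0.04, 0.03, 0.5, 0], [1, 0.04, 0.03, 0.74, 0], [1, 0.04, 0.03, 0.74, 0]]]}}

```text
time_s: 2.02
tcp_pos: [0.5137, 0.3883, 0.0163]
eef_rot: [179.9, 0.0, -35.2]
contact_force: [-0.4, -0.4, 0.7]
gripper_width: 0.0876
gripper_force: 0.0
```

Emit:
{"op": "drive_tool", "data": {"increments": [[[-1, 0, 0, 0, 0], [-1, 0, 0, 0, 0], [-1, 0, 0, 0, 0], [-1, 0, 0, 0, 0], [-1, 0, 0, 0, 0]]], "squeeze": 40}}

```text
time_s: 2.65
tcp_pos: [0.515, 0.388, 0.0171]
eef_rot: [-180.0, -0.0, -35.3]
contact_force: [0.3, 0.5, 2.6]
gripper_width: 0.0457
gripper_force: 40.0
```

Emit:
{"op": "drive_tool", "data": {"increments": [[[-1, 0, 0, -0.12, 0], [-1, 0, 0, -0.25, 0], [-1, 0, 0, -0.25, 0]]]}}

```text
time_s: 3.02
tcp_pos: [0.5157, 0.3889, 0.049]
eef_rot: [-179.8, -0.0, -35.3]
contact_force: [0.7, 0.7, -0.5]
gripper_width: 0.0455
gripper_force: 40.0
```

```bash
python3 -c "
from h import *
rel(.5598,.2921,.045,-83)
"
```

```text
t 3.025 tcp [0.5157 0.3889 0.049 ] rot [-1.7979e+02 -2.0000e-02 -3.5280e+01] F [ 0.7  0.7 -0.5]
units tx 0.766 ty 0.446 tz 0.033 roll 0.1326
```

Emit:
{"op": "drive_tool", "data": {"increments": [[[-1, 0.16, 0.09, 0, 0.027], [-1, 0.32, 0.18, 0, 0.054], [-1, 0.48, 0.27, 0, 0.081], [-1, 0.64, 0.36, 0, 0.108], [-1, 0.77, 0.45, 0, 0.133]]]}}

```text
time_s: 3.65
tcp_pos: [0.5592, 0.2896, 0.0466]
eef_rot: [180.0, -0.0, -83.5]
contact_force: [-0.6, 0.6, -0.3]
gripper_width: 0.0455
gripper_force: 40.0
```

Emit:
{"op": "drive_tool", "data": {"increments": [[[-1, 0, 0, 0, 0], [-1, 0, 0, 0, 0]]]}}

```text
time_s: 3.9
tcp_pos: [0.5591, 0.2907, 0.0468]
eef_rot: [-180.0, 0.0, -83.0]
contact_force: [-1.0, 0.2, -1.7]
gripper_width: 0.0455
gripper_force: 40.0
```

```bash
python3 -c "
from h import *
rel(.5598,.2921,.019,-83)
im=save('top','pics/t2.png',(200,100,400,230),4)
im=save('scene','pics/s2.png',(280,180,440,290),4)
"
```

```text
t 3.9 tcp [0.5591 0.2907 0.0468] rot [-1.7999e+02  1.0000e-02 -8.3050e+01] F [-1.   0.2 -1.7]
units tx -0.011 ty -0.008 tz 0.232 roll -0.0001
```

View pics/t2.png

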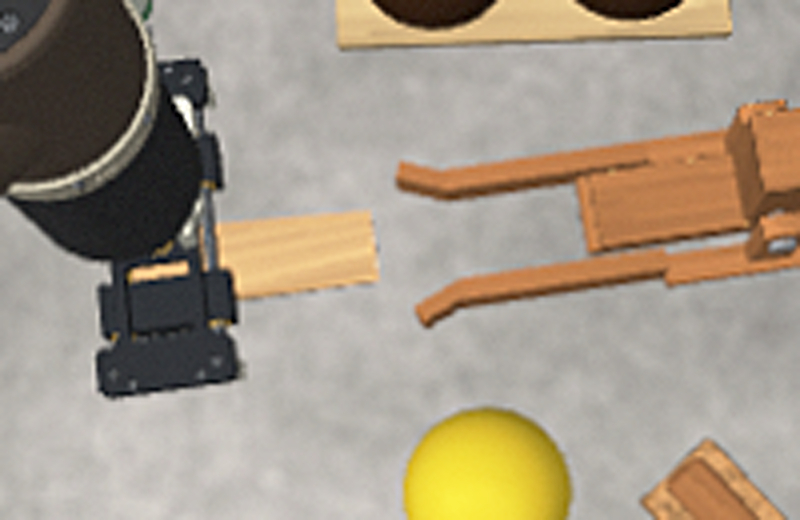

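The wedge is held level with its tip at crop (376,247), facing the channel mouth at (400–420, 175–315). I check its offset in the clamp frame.

```bash
python3 -c "
from h import *
a=np.radians(-83);R=np.array([[np.cos(a),-np.sin(a)],[np.sin(a),np.cos(a)]]);o=np.array([.5911,.0370])
c=lambda x,y:(200+x/4-.4,100+y/4-.4)
for p,z in [((372,212),.036),((379,280),.036),((216,222),.064),((239,299),.05),((445,195),.028),((458,282),.028),((640,167),.028),((585,180),.03),((595,252),.03),((398,165),.028),((420,305),.028)]:
    print(p,(R.T@(onz('top',c(*p),z)[:2]-o)).round(4))
s=r.get_state(); print('tcp',R.T@(s['tcp_pos'][:2]-o))
"
```

```text
(372, 212) [-0.1339  0.0188]
(379, 280) [-0.1352 -0.0266]
(216, 222) [-0.2306  0.0178]
(239, 299) [-0.2236 -0.0299]
(445, 195) [-0.0857  0.0259]
(458, 282) [-0.0853 -0.0331]
(640, 167) [0.0431 0.0269]
(585, 180) [0.0059 0.0225]
(595, 252) [ 0.0049 -0.0262]
(398, 165) [-0.1134  0.0505]
(420, 305) [-0.1115 -0.0447]
tcp [-0.25607157 -0.00098569]
```

Emit:
{"op": "drive_tool", "data": {"increments": [[[-1, 0, 0, 0.12, 0], [-1, 0, 0, 0.235, 0], [-1, 0.2, 0, 0.235, 0], [-1, 0.4, 0, 0.235, 0], [-1, 0.4, 0, 0.235, 0]]]}}

```text
time_s: 4.62
tcp_pos: [0.5645, 0.24, 0.0181]
eef_rot: [179.9, -0.0, -83.3]
contact_force: [0.6, 0.6, -0.7]
gripper_width: 0.0456
gripper_force: 40.0
```

Emit:
{"op": "drive_tool", "data": {"increments": [[[-1, 0.15, 0, 0, 0], [-1, 0.3, 0, 0, 0], [-1, 0.45, 0, 0, 0], [-1, 0.6, 0, 0, 0], [-1, 0.6, 0, 0, 0]]]}}

```text
time_s: 5.25
tcp_pos: [0.5733, 0.1695, 0.0186]
eef_rot: [180.0, -0.0, -83.3]
contact_force: [0.2, 1.2, -0.6]
gripper_width: 0.0454
gripper_force: 40.0
```

```bash
python3 -c "
from h import *
rel(.5746,.171,.018,-83)
im=save('top','pics/t3.png',(230,110,400,220),4)
"
```

```text
t 5.25 tcp [0.5733 0.1695 0.0186] rot [ 1.7998e+02 -1.0000e-02 -8.3280e+01] F [ 0.2  1.2 -0.6]
units tx -0.011 ty -0.012 tz 0.005 roll -0.0008
```

View pics/t3.png

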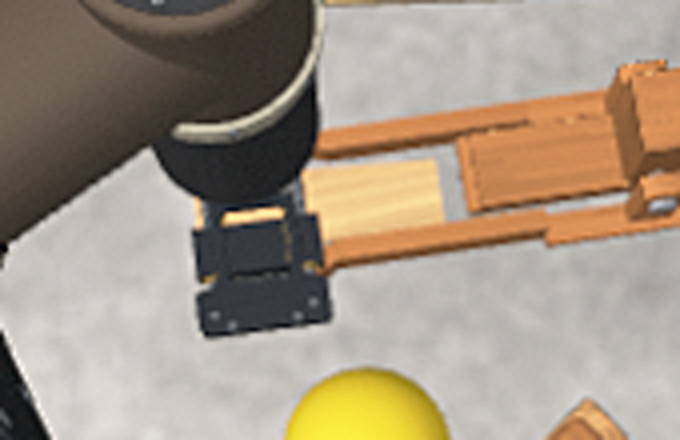

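The wedge lies in the channel with its tip at crop (440,190), about 7 mm short of the tail at (462,175). I release, rise, go behind the butt and shut the fingers.

Emit:
{"op": "drive_tool", "data": {"increments": [[[0.45, 0, 0, 0, 0], [0.45, 0, 0, 0, 0], [0.45, 0, 0, 0, 0]]]}}

```text
time_s: 5.68
tcp_pos: [0.5733, 0.1717, 0.0186]
eef_rot: [-180.0, 0.0, -83.1]
contact_force: [0.8, -0.1, 0.4]
gripper_width: 0.0628
gripper_force: 0.0
```

Emit:
{"op": "drive_tool", "data": {"increments": [[[0.45, 0, 0, -0.22, 0], [0.45, 0, 0, -0.45, 0], [0.45, -0.2, 0, -0.45, 0], [-1, -0.62, 0, -0.45, 0], [-1, -0.62, 0, -0.45, 0]]]}}

```text
time_s: 6.3
tcp_pos: [0.564, 0.2487, 0.072]
eef_rot: [-180.0, 0.0, -83.0]
contact_force: [-0.2, -0.2, -0.4]
gripper_width: 0.049
gripper_force: 0.0
```

Emit:
{"op": "drive_tool", "data": {"increments": [[[-1, 0, 0, 0, 0], [-1, 0, 0, 0, 0], [-1, 0, 0, 0.2, 0], [-1, 0, 0, 0.45, 0], [-1, 0, 0, 0.45, 0]]]}}

```text
time_s: 6.92
tcp_pos: [0.5631, 0.2433, 0.0165]
eef_rot: [179.8, -0.1, -83.3]
contact_force: [-0.1, -0.3, 0.7]
gripper_width: 0.0018
gripper_force: 0.0
```

```bash
python3 -c "
from h import *
rel(.5911-.1219*.185,.0370+.9925*.185,.018,-83)
im=save('top','pics/t4.png',(230,110,400,220),4)
"
```

```text
t 6.925 tcp [0.5631 0.2433 0.0165] rot [ 1.7976e+02 -1.4000e-01 -8.3260e+01] F [-0.1 -0.3  0.7]
units tx 0.193 ty -0.023 tz -0.013 roll -0.0007
```

View pics/t4.png

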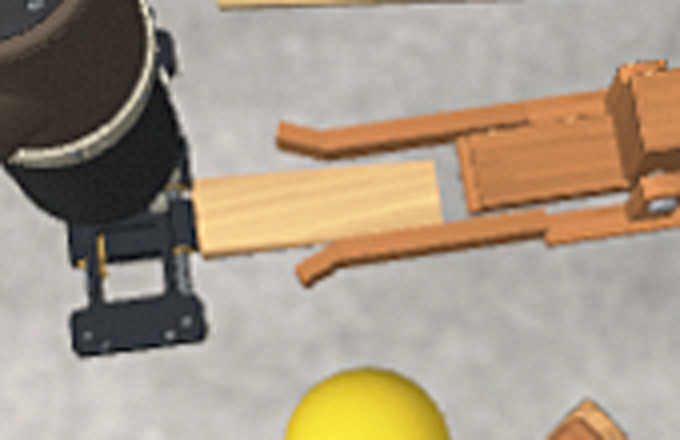

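The wedge is free, lined up with the cheeks, and the shut fingers stand behind its butt near crop (195,220). I push in steps and watch the force.

Emit:
{"op": "drive_tool", "data": {"increments": [[[-1, 0.06, 0, 0, 0], [-1, 0.12, 0, 0, 0], [-1, 0.18, 0, 0, 0], [-1, 0.24, 0, 0, 0], [-1, 0.3, 0, 0, 0]]]}}

```text
time_s: 7.6
tcp_pos: [0.569, 0.2091, 0.0189]
eef_rot: [-180.0, 0.0, -83.2]
contact_force: [-0.3, 0.8, 0.7]
gripper_width: 0.0007
gripper_force: 0.5
```

Emit:
{"op": "drive_tool", "data": {"increments": [[[-1, 0.06, 0, 0, 0], [-1, 0.12, 0, 0, 0], [-1, 0.18, 0, 0, 0], [-1, 0.24, 0, 0, 0], [-1, 0.24, 0, 0, 0]]]}}

```text
time_s: 8.22
tcp_pos: [0.572, 0.18, 0.0184]
eef_rot: [180.0, -0.0, -83.2]
contact_force: [0.2, 0.0, 0.5]
gripper_width: 0.0003
gripper_force: 0.0
```

```bash
python3 -c "
from h import *
rel(.5911-.1219*.1,.0370+.9925*.1,.018,-83)
im=save('top','pics/t5.png',(230,110,400,220),4)
"
```

```text
t 8.225 tcp [0.572  0.18   0.0184] rot [ 1.7996e+02 -2.0000e-02 -8.3210e+01] F [0.2 0.  0.5]
units tx 0.369 ty -0.014 tz 0.003 roll -0.0006
```

View pics/t5.png

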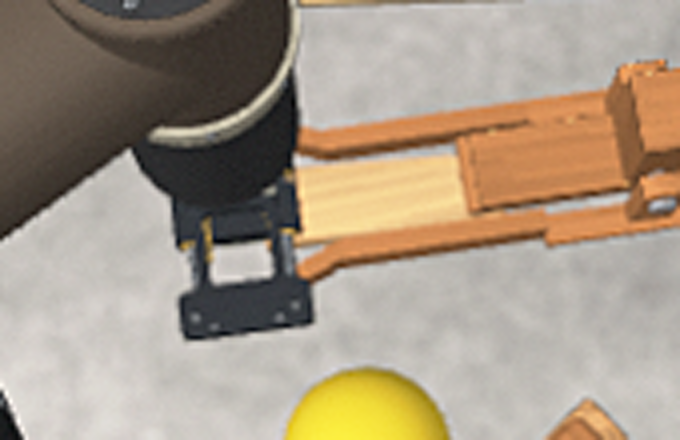

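The wedge follows the fingers cleanly; its tip is now under the tail edge at crop (465,175). I go on more slowly.

Emit:
{"op": "drive_tool", "data": {"increments": [[[-1, 0.05, -0.01, 0, 0], [-1, 0.1, -0.01, 0, 0], [-1, 0.15, -0.01, 0, 0], [-1, 0.2, -0.01, 0, 0], [-1, 0.25, -0.01, 0, 0]]]}}

```text
time_s: 8.9
tcp_pos: [0.5771, 0.151, 0.0186]
eef_rot: [-180.0, 0.0, -83.2]
contact_force: [-0.0, 2.9, -0.3]
gripper_width: 0.0008
gripper_force: 1.2
```

Emit:
{"op": "drive_tool", "data": {"increments": [[[-1, 0.025, 0, 0, 0], [-1, 0.05, 0, 0, 0], [-1, 0.075, 0, 0, 0], [-1, 0.1, 0, 0, 0], [-1, 0.1, 0, 0, 0]]]}}

```text
time_s: 9.52
tcp_pos: [0.5783, 0.1389, 0.0186]
eef_rot: [180.0, -0.0, -83.2]
contact_force: [0.2, 1.2, -0.1]
gripper_width: 0.0004
gripper_force: 0.3
```

Emit:
{"op": "drive_tool", "data": {"increments": [[[-1, 0.01, 0, 0, 0], [-1, 0.02, 0, 0, 0], [-1, 0.02, 0, 0, 0]]]}}

```text
time_s: 9.9
tcp_pos: [0.5787, 0.1368, 0.0186]
eef_rot: [-180.0, -0.0, -83.2]
contact_force: [0.1, 2.1, -0.1]
gripper_width: 0.0002
gripper_force: 0.9
```

Emit:
{"op": "drive_tool", "data": {"increments": [[[-1, 0.01, 0, 0, 0], [-1, 0.02, 0, 0, 0], [-1, 0.02, 0, 0, 0]]]}}

```text
time_s: 10.28
tcp_pos: [0.5789, 0.1344, 0.0186]
eef_rot: [180.0, -0.0, -83.2]
contact_force: [-0.3, 1.7, -0.9]
gripper_width: 0.0003
gripper_force: 0.9
```

Emit:
{"op": "drive_tool", "data": {"increments": [[[-1, 0.01, 0, 0, 0], [-1, 0.02, 0, 0, 0], [-1, 0.02, 0, 0, 0]]]}}

```text
time_s: 10.65
tcp_pos: [0.5792, 0.1319, 0.0186]
eef_rot: [180.0, -0.0, -83.2]
contact_force: [-0.4, 0.8, -1.2]
gripper_width: 0.0002
gripper_force: 0.8
```

Emit:
{"op": "drive_tool", "data": {"increments": [[[-1, 0.01, 0, 0, 0], [-1, 0.02, 0, 0, 0], [-1, 0.02, 0, 0, 0]]]}}

```text
time_s: 11.02
tcp_pos: [0.5795, 0.1296, 0.0186]
eef_rot: [180.0, -0.0, -83.2]
contact_force: [-0.9, 2.0, -1.1]
gripper_width: 0.0006
gripper_force: 0.8
```

Emit:
{"op": "drive_tool", "data": {"increments": [[[-1, 0.01, 0, 0, 0], [-1, 0.02, 0, 0, 0], [-1, 0.03, 0, 0, 0], [-1, 0.03, 0, 0, 0]]]}}

```text
time_s: 11.52
tcp_pos: [0.5799, 0.126, 0.0186]
eef_rot: [180.0, -0.0, -83.2]
contact_force: [0.3, 1.6, -0.7]
gripper_width: 0.0008
gripper_force: 0.8
```

Emit:
{"op": "drive_tool", "data": {"increments": [[[-1, 0.01, 0, 0, 0], [-1, 0.02, 0, 0, 0], [-1, 0.03, 0, 0, 0], [-1, 0.04, 0, 0, 0], [-1, 0.04, 0, 0, 0]]]}}

```text
time_s: 12.15
tcp_pos: [0.5805, 0.1212, 0.0186]
eef_rot: [180.0, -0.0, -83.2]
contact_force: [0.8, 2.3, -0.9]
gripper_width: 0.0003
gripper_force: 0.8
```

Emit:
{"op": "drive_tool", "data": {"increments": [[[-1, 0.01, 0, 0, 0], [-1, 0.02, 0, 0, 0], [-1, 0.03, 0, 0, 0], [-1, 0.03, 0, 0, 0]]]}}

```text
time_s: 12.65
tcp_pos: [0.581, 0.1177, 0.0186]
eef_rot: [180.0, -0.0, -83.2]
contact_force: [-0.3, 1.3, -0.1]
gripper_width: 0.0004
gripper_force: 0.8
```

Emit:
{"op": "drive_tool", "data": {"increments": [[[-1, 0.01, 0, 0, 0], [-1, 0.02, 0, 0, 0], [-1, 0.02, 0, 0, 0]]]}}

```text
time_s: 13.02
tcp_pos: [0.5812, 0.1153, 0.0186]
eef_rot: [180.0, -0.0, -83.2]
contact_force: [0.0, 1.9, -0.6]
gripper_width: 0.0002
gripper_force: 0.9
```

Emit:
{"op": "drive_tool", "data": {"increments": [[[-1, 0.01, 0, 0, 0], [-1, 0.02, 0, 0, 0], [-1, 0.02, 0, 0, 0]]]}}

```text
time_s: 13.4
tcp_pos: [0.5816, 0.1134, 0.0186]
eef_rot: [-180.0, 0.0, -83.2]
contact_force: [-0.8, 4.6, -1.7]
gripper_width: 0.0007
gripper_force: 2.4
```

The force is rising at tcp x ≈ -77 mm, as expected for the middle shell. Finer steps from here.

Emit:
{"op": "drive_tool", "data": {"increments": [[[-1, 0.005, 0, 0, 0], [-1, 0.005, 0, 0, 0], [-1, 0.005, 0, 0, 0]]]}}

```text
time_s: 13.78
tcp_pos: [0.5817, 0.1132, 0.0186]
eef_rot: [-180.0, 0.0, -83.2]
contact_force: [-0.9, 7.0, -1.7]
gripper_width: 0.0003
gripper_force: 3.4
```

Emit:
{"op": "drive_tool", "data": {"increments": [[[-1, 0.005, 0, 0, 0], [-1, 0.01, 0, 0, 0], [-1, 0.01, 0, 0, 0]]]}}

```text
time_s: 14.15
tcp_pos: [0.582, 0.1127, 0.0186]
eef_rot: [-179.9, 0.1, -83.2]
contact_force: [-2.5, 10.8, -2.0]
gripper_width: 0.0006
gripper_force: 5.2
```

Emit:
{"op": "drive_tool", "data": {"increments": [[[-1, 0.005, 0, 0, 0], [-1, 0.01, 0, 0, 0], [-1, 0.01, 0, 0, 0]]]}}

```text
time_s: 14.52
tcp_pos: [0.5823, 0.1123, 0.0186]
eef_rot: [-179.9, 0.1, -83.2]
contact_force: [-4.2, 13.9, -2.1]
gripper_width: 0.0007
gripper_force: 7.1
```

Emit:
{"op": "drive_tool", "data": {"increments": [[[-1, 0.005, 0, 0, 0], [-1, 0.01, 0, 0, 0], [-1, 0.01, 0, 0, 0]]]}}

```text
time_s: 14.9
tcp_pos: [0.5825, 0.1119, 0.0187]
eef_rot: [-179.9, 0.2, -83.1]
contact_force: [-4.2, 17.6, -2.7]
gripper_width: 0.0004
gripper_force: 9.2
```

Emit:
{"op": "drive_tool", "data": {"increments": [[[-1, 0.008, 0, 0, 0], [-1, 0.008, 0, 0, 0], [-1, 0.008, 0, 0, 0]]]}}

```text
time_s: 15.28
tcp_pos: [0.5827, 0.1116, 0.0187]
eef_rot: [-179.8, 0.2, -83.1]
contact_force: [-5.3, 21.4, -3.2]
gripper_width: 0.0005
gripper_force: 10.7
```

About 21 N reached. I back straight off, rise clear and look.

Emit:
{"op": "drive_tool", "data": {"increments": [[[-1, -0.05, 0, 0, 0], [-1, -0.2, 0, 0, 0], [-1, -0.4, 0, 0, 0], [-1, -0.8, 0, -0.3, 0], [-1, -0.9, 0, -0.8, 0]]]}}

```text
time_s: 15.9
tcp_pos: [0.5678, 0.2167, 0.1137]
eef_rot: [179.8, -0.2, -83.1]
contact_force: [1.0, 1.2, 0.4]
gripper_width: 0.0003
gripper_force: 0.0
```

Emit:
{"op": "drive_tool", "data": {"increments": [[[-1, -0.4, 0, -0.4, 0], [-1, -0.9, 0, -0.6, 0], [-1, -0.9, 0, -0.6, 0], [-1, -0.9, 0, -0.6, 0]]]}}

```text
time_s: 16.4
tcp_pos: [0.5558, 0.3227, 0.1862]
eef_rot: [180.0, -0.0, -83.1]
contact_force: [-0.3, 0.2, 0.0]
gripper_width: 0.0003
gripper_force: 0.0
```

```bash
python3 -c "
from h import *
rel(.5,.3,.2,-83)
a=capture('top')[90:200,280:480]; b=capture('scene')[170:270,170:350]
a=cv2.resize(a,(560,308),interpolation=2); b=cv2.resize(b,(504,280),interpolation=2)
o=np.zeros((590,560,3),np.uint8); o[:308]=a; o[310:590,:504]=b
cv2.imwrite('pics/f.png',o[:,:,::-1])
"
```

```text
t 16.4 tcp [0.5558 0.3227 0.1862] rot [ 1.7996e+02 -3.0000e-02 -8.3120e+01] F [-0.3  0.2  0. ]
units tx 0.132 ty 0.484 tz -0.115 roll -0.0003
```

View pics/f.png

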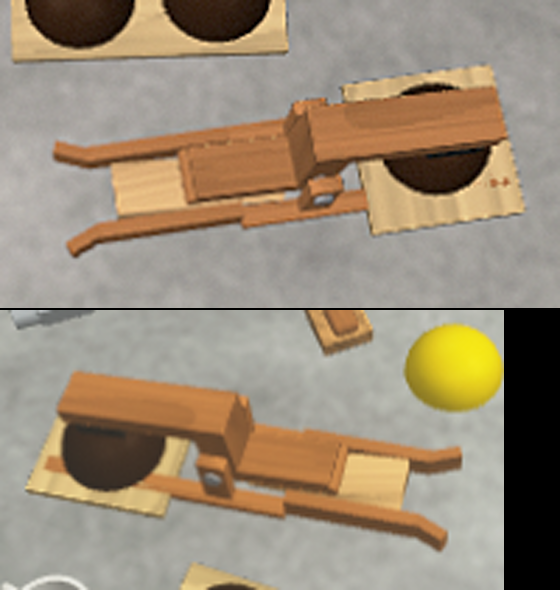

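The final crops show the wedge between the cheeks, butt at crop (115,190), its tip under the raised tail. The nose is down on the shell and the hand is well clear. I hand in.

```bash
python3 -c "
from plant import job
print(job.close_job())"
```

```text
the job is handed in; nothing more can be done
None
```

The wedge is jammed under the rocker's tail after a final push of about 21 N; in the last pictures the nose is down on an unbroken shell and the gripper is clear. The nose force itself was not measured, and the job was handed in at about 16.5 s with no verdict shown.

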